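Put the loose sockets back on the socket rail in order of size

ROBOT

A 6-joint arm with a two-finger parallel gripper is mounted at the origin on the work surface. World frame = base frame: x ahead of the robot, y to its left, z up, the work surface at z = 0. Lengths are in mm, angles in degrees, forces in N, time in s.
With the tool pointing down it reaches from about 300 to 850 mm from the base axis. Payload 4.2 kg.
Tool frame: the origin (TCP) lies midway between the tips of the shut fingers; the grasp point (between the pads) lies 19 mm behind it (env.grip_depth is the distance from the TCP to the grasp point, in mm); z points along the fingers, y is the line along which they close (so a half turn about z gives the same grasp; the last joint's range is limited). The gripper opens to 91 mm and grips with 3 to 60 N. Pads are 32 mm wide; open, the fingers measure 118 mm over their backs; the gripper's body (76 mm by 178 mm) begins 60 mm behind the grasp point.
Start: joints at [-73.682, 18.312, 89.639, -0, 72.044, -1.146], TCP at [172.562, -548.512, 213.976] pointing down, gripper open.
Joint ranges: [-177.97, 177.97], [-48.28, 115.42], [12.27, 149.76], [-77.06, 257.06], [2.81, 150.46], [-146.56, 146.56]. Speed limits (degrees/s): [147.25, 147.25, 180, 180, 180, 180].

INTERFACE

Orientations are given as [roll, pitch, yaw] about the fixed x, y, z axes, in that order (R = Rz(yaw) Ry(pitch) Rx(roll)).
In Python, from workcell import env, eyes gives the robot as it stands.
- The arm moves only by the tool send_rows, never from a script. Its argument "motion" is a list of rows, each a list of 7 numbers: the shift along the world's x, y, z normalised to -1 to 1, where 1 is 0.5 m, then the turn, a rotation vector about the world's x, y, z normalised to -1 to 1, where 1 is 60 degrees, then the opening, from -1 (shut) to 1 (fully open). A call has 1 to 20 rows; each row is the pose to reach, as a shift and turn from the pose commanded when the call began; what a row does not reach only later rows make up. A row lasts 1/8 s, in which the tool goes at most 62.5 mm and 10.7 degrees, less where a joint would pass 70% of its speed; a pose out of reach is approached as far as the arm can. A call with a number of a shift or a turn outside -1 to 1 is refused whole. A call with a gripper value outside its range is refused whole. The fingers move at their own pace and stop on an object; "squeeze" is the grip in N (left out, the last holds). Time passes only in rows, so rows that repeat a pose let the fingers close. It gives the time, the measured TCP pose, the force, the opening and the grip force at its end, in the units of the state.
- env.state(): the state, without advancing time (a new reading comes with each control period).
- eyes.grab_frame(name): name is "side" or "top"; returns a dict with "pixels" (400x640x3 uint8, red, green, blue), "depth" (400x640 float32, mm along the optical axis (not along the pixel's ray), 0 where there is no reading), "fx", "fy", "cx", "cy" (pixels), "R" (3x3) and "t" (3): a world point X has camera coordinates R X + t. Camera axes: x right, y down, z forward; pixel columns grow to the right and rows downward; lengths in mm; the calibration is good to about 2 mm. A picture is of the moment at which its call begins.
- env.job_done(): hands the job in; it is judged then, once.
The state is a dict: "time_s": time; "qpos": joint angles; "qvel": joint speeds; "effort": joint torques, N m; "ee_pos": TCP position; "ee_rot": TCP orientation; "force": force on the tool from outside, world axes, zero at the start; "torque": the same for the moment, N m; "gripper_width": finger opening in mm; "gripper_force": force on a finger pad.
Only numpy, scipy, OpenCV 4.12 (cv2) and the standard library are available. Lean on these libraries where they do the work, as an engineer would, in place of code of your own. Each camera call takes 0.05 s, during which the arm holds its last target. There are 200 camera calls.

TASK

Put the four loose sockets back on the socket rail in order of size: the smallest socket in the smallest pocket and so on up to the largest in the largest, each standing upright, hexagonal mouth up, right down in its pocket. Do not knock or shift the ratchet or the green cup.

Things in the scene. Friction and masses are not known exactly. Their poses are not given: they have to be found in the camera images.
- socket_small: the smallest of four loose chromed-steel hexagon sockets: a plain upright cylinder 22 mm in diameter and 40 mm tall, hexagonal mouth up, about 70 g, standing on the bench; origin at the centre of its underside, z up through the mouth; it is round, so its yaw does not matter
- socket_medium: the second smallest of four loose chromed-steel hexagon sockets: a plain upright cylinder 30 mm in diameter and 42 mm tall, hexagonal mouth up, about 140 g, standing on the bench; origin at the centre of its underside, z up through the mouth; it is round, so its yaw does not matter
- socket_large: the second largest of four loose chromed-steel hexagon sockets: a plain upright cylinder 38 mm in diameter and 45 mm tall, hexagonal mouth up, about 240 g, standing on the bench; origin at the centre of its underside, z up through the mouth; it is round, so its yaw does not matter
- socket_largest: the largest of four loose chromed-steel hexagon sockets: a plain upright cylinder 46 mm in diameter and 50 mm tall, hexagonal mouth up, about 380 g, standing on the bench; origin at the centre of its underside, z up through the mouth; it is round, so its yaw does not matter
- holder_small: holder of the smallest socket, fixed: black plastic block 46 x 46 mm, 16 mm tall, round pocket 34 mm wide in its top with a steel-faced floor 8 mm above the bench; origin at the centre of its underside, below the pocket's centre; x along the rail (which may lie in any direction) from smallest to largest holder, edges 2 to 14 mm apart, so closing along y stays clear of the neighbours
- holder_medium: holder of the second smallest socket, fixed: black plastic block 54 x 54 mm, 16 mm tall, round pocket 42 mm wide in its top with a steel-faced floor 8 mm above the bench; origin at the centre of its underside, below the pocket's centre; x along the rail (which may lie in any direction) from smallest to largest holder, edges 2 to 14 mm apart, so closing along y stays clear of the neighbours
- holder_large: holder of the second largest socket, fixed: black plastic block 62 x 62 mm, 16 mm tall, round pocket 50 mm wide in its top with a steel-faced floor 8 mm above the bench; origin at the centre of its underside, below the pocket's centre; x along the rail (which may lie in any direction) from smallest to largest holder, edges 2 to 14 mm apart, so closing along y stays clear of the neighbours
- holder_largest: holder of the largest socket, fixed: black plastic block 70 x 70 mm, 16 mm tall, round pocket 58 mm wide in its top with a steel-faced floor 8 mm above the bench; origin at the centre of its underside, below the pocket's centre; x along the rail (which may lie in any direction) from smallest to largest holder, edges 2 to 14 mm apart, so closing along y stays clear of the neighbours
- ratchet: bystander: ratchet handle, 259 mm long and up to 38 mm wide and 27 mm tall, black grip and steel head, lying on the bench beyond the work on the robot's left; origin on the bench under its middle, x axis along the handle towards the head
- cup: bystander: green plastic cup, 80 mm across the rim and 105 mm tall, standing on the bench beyond the work on the robot's right; origin at the centre of its underside
Mind the look-alikes: they are no part of the job. Leave any orange or pink look-alike of the socket_small alone.

How it is judged:
By the outcome, as a careful person would: the job done as asked, in the order asked, and still so for the second after the job is handed in, with the robot touching nothing.
It also fails if it takes over 91 s, if anything falls off the work surface, if the arm or the gripper's body presses on something with over 40 N, if the wrist force passes 120 N, or if a joint passes its speed limit or range.

## Working session

There is one attempt and no reset: what is moved stays moved. The work goes in short steps, Python scripts to look and compute and a tool call to move; the robot and the scene stay as the last step left them, time stands still between calls to the robot, and variables do not carry over. Pictures are saved under pics/ and viewed, at most 14 in all, crops included, and the job is handed in when it is done.

Besides the shell and the picture viewer there is one more tool, called after "Request:" in YAML: its name, and indented under it one key for each argument. send_rows: Moves the arm, as the interface text tells. Its arguments: {"type":"object","properties":{"motion":{"type":"array"},"squeeze":{"type":"number"}},"required":["motion"]}

```bash
mkdir -p pics; ls
python3 - <<'E'
from workcell import env, eyes
import cv2,numpy as np
for n in("top","side"):
    f=eyes.grab_frame(n); cv2.imwrite(f"pics/{n}0.png",f["pixels"][...,::-1]); np.savez(f"/tmp/{n}0.npz",**f)
    print(n,f["fx"],f["cx"],f["cy"],(-f["R"].T@f["t"]).round(),f["R"].round(3).tolist())
print(env.state())
E
```

```text
pics
top 486.9658743658367 325.41700439107234 198.17890783895788 [ 432.   13. 1163.] [[0.008, -1.0, 0.027], [-0.994, -0.01, -0.107], [0.108, -0.026, -0.994]]
side 455.54364114302865 315.60808908208094 200.18273608906523 [ 95. 685. 683.] [[-0.849, -0.529, -0.002], [-0.319, 0.516, -0.795], [0.422, -0.674, -0.606]]
{'time_s': 0.1, 'qpos': array([-7.36811426e+01,  1.83471767e+01,  8.96965439e+01,  4.08750034e-04,
        7.20449499e+01, -1.14661290e+00]), 'qvel': array([-0.02970934, -0.1155495 , -0.09549865, -0.0660945 ,  0.05933105,
       -0.05088707]), 'effort': array([ 2.90507487e-04, -4.13332558e+01, -2.32508701e+01,  7.28284079e-02,
        4.21191263e-02, -5.82804614e-05]), 'ee_pos': array([ 172.44945905, -548.07554842,  213.231856  ]), 'ee_rot': array([-1.79911355e+02, -2.16294101e-03,  1.74653424e+01]), 'force': array([-0.44364108, -0.47543826,  0.19224769]), 'torque': array([ 0.0435498 , -0.0219065 ,  0.00280881]), 'gripper_force': 0.0, 'gripper_width': 91.09075527896334}
```

View pics/top0.png

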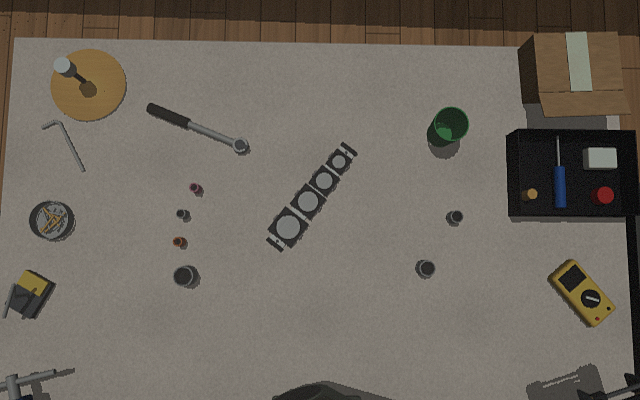

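View pics/side0.png

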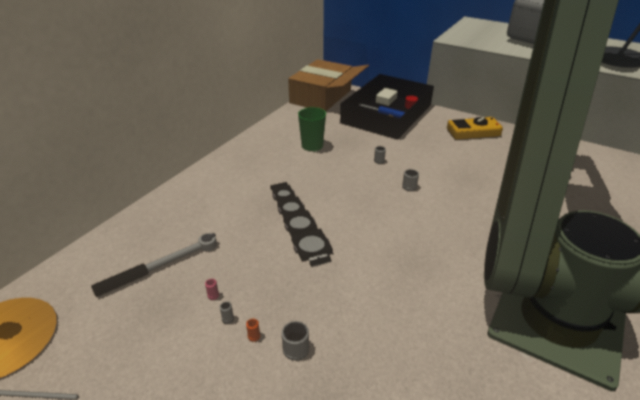

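The top view shows the sockets: small at (182,214), largest (186,276), medium (455,217) and large (425,268). The pink (196,188) and orange (179,242) ones are decoys. The rail runs from its smallest pocket at (339,161) to its largest at (287,227).

```bash
cat > h.py <<'E'
import numpy as np
def world(f,u,v,z):
    """intersect pixel ray with plane z"""
    R,t=f["R"],f["t"]; c=-R.T@t
    d=R.T@np.array([(u-f["cx"])/f["fx"],(v-f["cy"])/f["fy"],1.]); return c+d*(z-c[2])/d[2]
def cloud(f):
    v,u=np.mgrid[:400,:640]; d=f["depth"]
    P=np.stack([(u-f["cx"])/f["fx"]*d,(v-f["cy"])/f["fy"]*d,d],-1)
    return (P-f["t"])@f["R"]
E
python3 - <<'E'
import numpy as np,cv2
from h import *
f=dict(np.load("/tmp/top0.npz")); W=cloud(f); im=f["pixels"][...,::-1]
for n,u,v,r,h in[("small",182,214,9,40),("medium",455,217,10,42),("large",425,268,12,45),("largest",186,276,15,50),("pink",196,188,9,40),("orange",179,242,9,40)]:
    p=W[v-r:v+r+1,u-r:u+r+1].reshape(-1,3); q=p[p[:,2]>h-8]; z=np.median(q[:,2])if len(q) else 0
    if len(q):
        (cx,cy),rad=cv2.minEnclosingCircle(q[:,:2].astype(np.float32)); print(n,len(q),z.round(1),q[:,2].max().round(1),(cx,cy),rad,world(f,u,v,h).round(1))
    else: print(n,p[:,2].max(),world(f,u,v,h))
for n,u,v in[("hs",339,161),("hm",324,181),("hl",307,201),("hxl",287,227)]:
    print(n,world(f,u,v,8).round(1),W[v,u].round(1))
k=6
c=lambda x,y,w,h:cv2.resize(im[y:y+h,x:x+w],None,fx=k,fy=k,interpolation=cv2.INTER_CUBIC)
a=c(262,140,100,100)
t=[cv2.resize(im[y-12:y+13,x-12:x+13] if 0 else im[y-16:y+17,x-16:x+17],(200,200),interpolation=cv2.INTER_CUBIC) for x,y in[(182,214),(455,217),(425,268)]]
o=np.hstack([a,np.vstack(t)]); cv2.imwrite("pics/crop.png",cv2.convertScaleAbs(o,alpha=1.6))
E
```

```text
small 53 39.2 1163.4 (474.860107421875, 170.2591552734375) 162.56378173828125 [513.4 313.   40. ]
medium 68 40.4 1163.4 (474.65838623046875, -160.9670867919922) 179.6381072998047 [ 512.3 -317.5   42. ]
large 112 44.0 1163.4 (413.20330810546875, -127.65000915527344) 142.3668975830078 [ 394.5 -245.    45. ]
largest 154 49.1 1163.4 (397.9150695800781, 169.6612548828125) 159.81060791015625 [373.3 296.   50. ]
pink 54 38.5 1163.4 (505.17169189453125, 156.6669464111328) 160.86380004882812 [573.9 283.3  40. ]
orange 53 38.1 1163.4 (444.00006103515625, 173.1877899169922) 160.1582794189453 [449.3 317.3  40. ]
hs [647.2 -48.8   8. ] [647.2 -48.8   8. ]
hm [598.2 -13.1   8. ] [598.2 -13.1   8.1]
hl [549.6  27.1   8. ] [549.4  27.1  10. ]
hxl [487.2  73.7   8. ] [487.3  73.8   6.1]
```

View pics/crop.png

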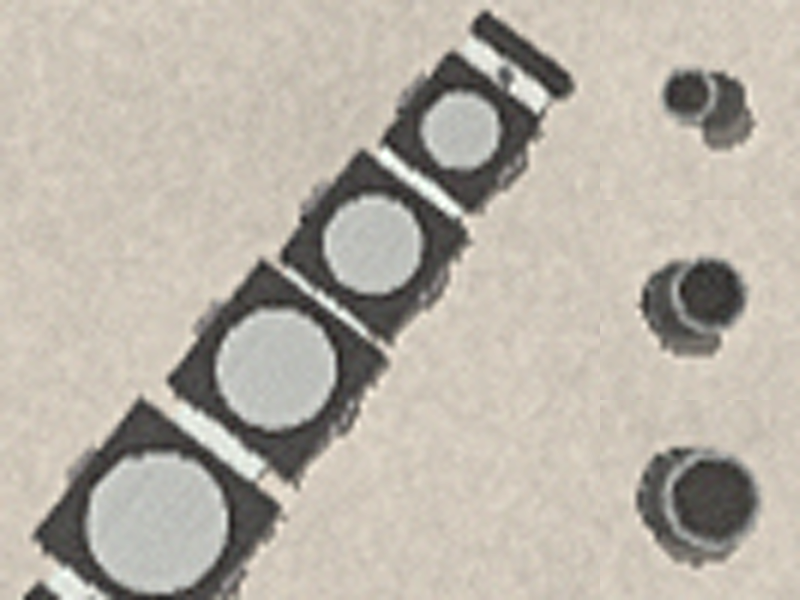

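Run:
```python
import numpy as np,cv2
from h import *
f=dict(np.load("/tmp/top0.npz")); W=cloud(f)
for n,u,v,r,h,d in[("small",182,214,9,40,22),("medium",455,217,11,42,30),("large",425,268,13,45,38),("largest",186,276,16,50,46),("pink",196,188,9,40,22),("orange",179,242,9,40,22)]:
    p=W[v-r:v+r+1,u-r:u+r+1].reshape(-1,3); q=p[abs(p[:,2]-h)<5][:,:2].astype(np.float32)
    b=p[(p[:,2]>h*.3)&(p[:,2]<h+5)]
    (c,rad)=cv2.minEnclosingCircle(q); print(n,len(q),np.round(c,1),2*rad.__round__(2),d, "mean",q.mean(0).round(1))
g=f["pixels"].astype(int).sum(2)
for n,u,v in[("hs",338.4,161.2),("hm",323.9,180.3),("hl",307.7,200.9),("hxl",287.75,226.75)]:
    m=(g>np.percentile(g[int(v)-2:int(v)+3,int(u)-2:int(u)+3],10)*.7).astype(np.uint8)
    nl,l,s,c=cv2.connectedComponentsWithStats(m,connectivity=4); k=l[int(v),int(u)]; 
    print(n,world(f,u,v,11).round(1),c[k].round(2),s[k].tolist(),world(f,*c[k],11).round(1))
```

```text
small 47 [514.9 316.9] 22.22 22 mean [515.1 316.8]
medium 60 [ 513.3 -321.6] 30.9 30 mean [ 514.3 -321.1]
large 96 [ 394.1 -249.7] 38.28 38 mean [ 394.1 -249.4]
largest 132 [373.2 304.2] 47.02 46 mean [373.2 303.1]
pink 44 [575.3 289.3] 21.98 22 mean [575.7 289.5]
orange 43 [450.6 321.2] 22.16 22 mean [450.4 321. ]
hs [646.2 -47.2  11. ] [338.31 161.34] [332, 155, 13, 13, 133] [645.8 -47.   11. ]
hm [599.4 -12.7  11. ] [323.65 180.4 ] [316, 173, 16, 16, 210] [599.2 -12.1  11. ]
hl [549.5  25.4  11. ] [307.53 201.09] [298, 191, 20, 21, 315] [549.1  25.8  11. ]
hxl [487.7  71.8  11. ] [287.65 226.69] [276, 215, 24, 24, 439] [487.8  72.   11. ]
```

Request:
send_rows:
  motion:
    - [0.682,0.454,-0.208,0,0,-0.908,0.5]
    - [0.682,0.454,-0.208,0,0,-0.908,0.5]
    - [0.682,0.454,-0.208,0,0,-0.908,0.5]
    - [0.682,0.454,-0.208,0,0,-0.908,0.5]
    - [0.682,0.454,-0.208,0,0,-0.908,0.5]
    - [0.682,0.454,-0.208,0,0,-0.908,0.5]
    - [0.682,0.454,-0.208,0,0,-0.908,0.5]
    - [0.682,0.454,-0.208,0,0,-0.908,0.5]
    - [0.682,0.454,-0.208,0,0,-0.908,0.5]
    - [0.682,0.454,-0.208,0,0,-0.908,0.5]
    - [0.682,0.454,-0.208,0,0,-0.908,0.5]
    - [0.682,0.454,-0.208,0,0,-0.908,0.5]

```text
time_s: 1.6
ee_pos: [513.0, -322.3, 110.4]
ee_rot: [180.0, -0.0, -37.1]
force: [0.2, -0.6, -0.5]
gripper_width: 68.5
gripper_force: 0.0
```

Request:
send_rows:
  motion:
    - [0,0,-0.1,0,0,0,0.5]
    - [0,0,-0.15,0,0,0,0.5]
    - [0,0,-0.192,0,0,0,0.5]
    - [0,0,-0.192,0,0,0,0.5]
    - [0,0,-0.192,0,0,0,0.5]
    - [0,0,-0.192,0,0,0,-1]
    - [0,0,-0.192,0,0,0,-1]
    - [0,0,-0.192,0,0,0,-1]
    - [0,0,-0.192,0,0,0,-1]
    - [0,0,-0.192,0,0,0,-1]
    - [0,0,-0.192,0,0,0,-1]
    - [0,0,-0.192,0,0,0,-1]
  squeeze: 25

```text
time_s: 3.1
ee_pos: [513.6, -321.5, 14.1]
ee_rot: [180.0, -0.0, -37.0]
force: [-0.2, 2.3, 2.2]
gripper_width: 29.5
gripper_force: 25.0
```

Request:
send_rows:
  motion:
    - [0,0,0.08,0,0,0,-1]
    - [0,0,0.17,0,0,0,-1]
    - [0.04,0.12,0.17,0,0,0,-1]
    - [0.07,0.24,0.17,0,0,0,-1]
    - [0.1,0.36,0.17,0,0,0,-1]
    - [0.135,0.48,0.17,0,0,0,-1]
    - [0.171,0.619,0.17,0,0,0,-1]
    - [0.171,0.619,0.13,0,0,0,-1]
    - [0.171,0.619,0.092,0,0,0,-1]
    - [0.171,0.619,0.092,0,0,0,-1]
    - [0.171,0.619,0.092,0,0,0,-1]
    - [0.171,0.619,0.092,0,0,0,-1]

```text
time_s: 4.6
ee_pos: [599.6, -12.4, 60.9]
ee_rot: [-180.0, -0.1, -37.1]
force: [-0.2, -0.3, -1.2]
gripper_width: 29.3
gripper_force: 25.0
```

Run:
```python
from workcell import env, eyes
import cv2,numpy as np
a=eyes.grab_frame("top")["pixels"][130:250,240:380,::-1]
b=eyes.grab_frame("side")["pixels"][150:270,230:370,::-1]
cv2.imwrite("pics/hov.png",cv2.resize(np.hstack([a,b]),None,fx=2.8,fy=2.8,interpolation=cv2.INTER_CUBIC))
print(env.state()["qpos"].round(1))
```

```text
[ -2.3  28.   98.2  -0.   53.7 124.8]
```

View pics/hov.png

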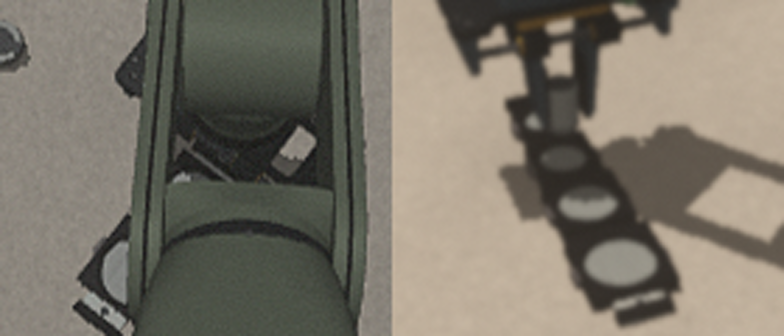

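The side crop shows the socket held upright at about (562,105), above the medium pocket at (563,158). Next I lower it, release and rise.

Request:
send_rows:
  motion:
    - [0,0,-0.03,0,0,0,-1]
    - [0,0,-0.055,0,0,0,-1]
    - [0,0,-0.068,0,0,0,-1]
    - [0,0,-0.075,0,0,0,-1]
    - [0,0,-0.075,0,0,0,-1]
    - [0,0,-0.075,0,0,0,-1]
    - [0,0,-0.075,0,0,0,-1]

```text
time_s: 5.58
ee_pos: [599.2, -12.0, 22.6]
ee_rot: [-180.0, -0.0, -37.0]
force: [0.1, -0.3, -1.6]
gripper_width: 29.4
gripper_force: 25.0
```

Request:
send_rows:
  motion:
    - [0,0,0,0,0,0,0.2]
    - [0,0,0,0,0,0,0.2]
    - [0,0,0,0,0,0,0.2]
    - [0,0,0.05,0,0,0,0.2]
    - [0,0,0.12,0,0,0,0.2]
    - [0,0,0.175,0,0,0,0.6]
    - [-0.1,-0.1,0.175,0,0,0,0.6]
    - [-0.2,-0.2,0.175,0,0,0,0.6]
    - [-0.3,-0.3,0.175,0,0,0,0.6]
    - [-0.36,-0.4,0.175,0,0,0,0.6]
    - [-0.41,-0.475,0.175,0,0,0,0.6]
    - [-0.41,-0.475,0.175,0,0,0,0.6]
    - [-0.41,-0.475,0.175,0,0,0,0.6]
    - [-0.41,-0.475,0.175,0,0,0,0.6]
    - [-0.41,-0.475,0.175,0,0,0,0.6]

```text
time_s: 7.45
ee_pos: [394.8, -248.5, 109.9]
ee_rot: [-180.0, 0.0, -36.9]
force: [-0.2, -0.4, -0.6]
gripper_width: 73.0
gripper_force: 0.0
```

Run:
```python
from workcell import env, eyes
import cv2,numpy as np
b=eyes.grab_frame("side")["pixels"][150:270,230:370,::-1]
a=eyes.grab_frame("top")["pixels"][130:250,240:380,::-1]
cv2.imwrite("pics/p1.png",cv2.resize(np.hstack([a,b]),None,fx=2.8,fy=2.8,interpolation=cv2.INTER_CUBIC))
```

```text
(no output)
```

View pics/p1.png

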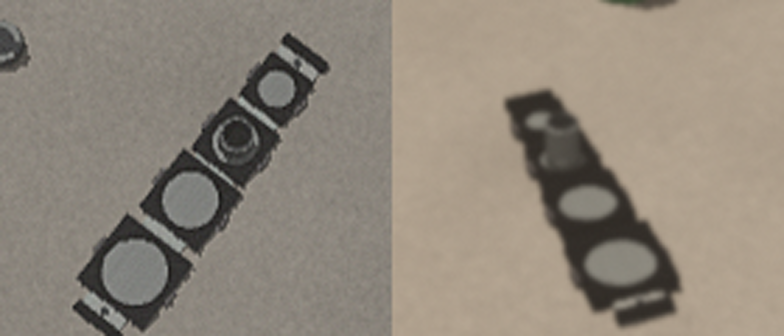

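The medium socket stands upright in its pocket (top crop (237,137), side crop (562,140)). Now the large one.

Request:
send_rows:
  motion:
    - [0,0,-0.1,0,0,0,0.6]
    - [0,0,-0.15,0,0,0,0.6]
    - [0,0,-0.19,0,0,0,0.6]
    - [0,0,-0.19,0,0,0,0.6]
    - [0,0,-0.19,0,0,0,0.6]
    - [0,0,-0.19,0,0,0,-1]
    - [0,0,-0.19,0,0,0,-1]
    - [0,0,-0.19,0,0,0,-1]
    - [0,0,-0.19,0,0,0,-1]
    - [0,0,-0.19,0,0,0,-1]
    - [0,0,-0.19,0,0,0,-1]
    - [0,0,-0.19,0,0,0,-1]
  squeeze: 30

```text
time_s: 9.05
ee_pos: [394.1, -249.6, 15.2]
ee_rot: [180.0, -0.0, -37.0]
force: [-1.8, 0.6, 4.7]
gripper_width: 37.8
gripper_force: 30.0
```

Request:
send_rows:
  motion:
    - [0,0,0.08,0,0,0,-1]
    - [0,0,0.17,0,0,0,-1]
    - [0.06,0.11,0.18,0,0,0,-1]
    - [0.12,0.22,0.18,0,0,0,-1]
    - [0.18,0.33,0.18,0,0,0,-1]
    - [0.25,0.44,0.18,0,0,0,-1]
    - [0.31,0.551,0.18,0,0,0,-1]
    - [0.31,0.551,0.18,0,0,0,-1]
    - [0.31,0.551,0.14,0,0,0,-1]
    - [0.31,0.551,0.09,0,0,0,-1]
    - [0.31,0.551,0.09,0,0,0,-1]
    - [0.31,0.551,0.06,0,0,0,-1]
    - [0.31,0.551,0.035,0,0,0,-1]
    - [0.31,0.551,0.025,0,0,0,-1]
    - [0.31,0.551,0.017,0,0,0,-1]
    - [0.31,0.551,0.017,0,0,0,-1]
    - [0.31,0.551,0.017,0,0,0,-1]
    - [0.31,0.551,0.017,0,0,0,-1]

```text
time_s: 11.3
ee_pos: [549.2, 26.0, 23.7]
ee_rot: [-180.0, -0.0, -37.0]
force: [-0.3, 0.8, -1.5]
gripper_width: 37.4
gripper_force: 30.0
```

Request:
send_rows:
  motion:
    - [0,0,0,0,0,0,0.3]
    - [0,0,0,0,0,0,0.3]
    - [0,0,0,0,0,0,0.3]
    - [0,0,0.05,0,0,0,0.3]
    - [0,0,0.12,0,0,0,0.3]
    - [0,0,0.173,0,0,0,0.2]
    - [-0.01,0.1,0.173,0,0,0.15,0.2]
    - [-0.03,0.2,0.173,0,0,0.3,0.2]
    - [-0.04,0.3,0.173,0,0,0.45,0.2]
    - [-0.05,0.4,0.173,0,0,0.617,0.2]
    - [-0.06,0.5,0.173,0,0,0.617,0.2]
    - [-0.068,0.582,0.173,0,0,0.617,0.2]
    - [-0.068,0.582,0.173,0,0,0.617,0.2]
    - [-0.068,0.582,0.173,0,0,0.617,0.2]
    - [-0.068,0.582,0.173,0,0,0.617,0.2]
    - [-0.068,0.582,0.173,0,0,0.617,0.2]

```text
time_s: 13.3
ee_pos: [515.3, 316.0, 110.1]
ee_rot: [180.0, 0.0, -0.1]
force: [0.3, -0.4, 0.7]
gripper_width: 54.7
gripper_force: 0.0
```

Run:
```python
from workcell import env, eyes
import cv2,numpy as np
b=eyes.grab_frame("side")["pixels"][:,:,::-1]
a=eyes.grab_frame("top")["pixels"][130:330,150:350,::-1]
cv2.imwrite("pics/p2.png",cv2.resize(np.hstack([a,b[150:350,190:390]]),None,fx=2,fy=2,interpolation=cv2.INTER_CUBIC))
print(env.state()["qpos"].round(1))
```

```text
[ 30.5  25.5  94.2  -0.   60.3 120.5]
```

View pics/p2.png

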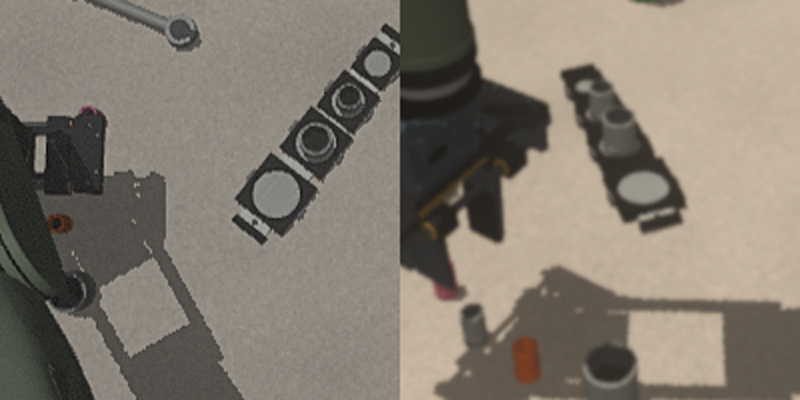

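The large socket is upright in its pocket (top crop (316,142)), and both look-alikes are untouched at (60,223) and (90,112). I descend on the small one.

Request:
send_rows:
  motion:
    - [0,0,-0.08,0,0,0,0.2]
    - [0,0,-0.14,0,0,0,0.2]
    - [0,0,-0.194,0,0,0,0.2]
    - [0,0,-0.194,0,0,0,0.2]
    - [0,0,-0.194,0,0,0,0.2]
    - [0,0,-0.194,0,0,0,-1]
    - [0,0,-0.194,0,0,0,-1]
    - [0,0,-0.194,0,0,0,-1]
    - [0,0,-0.194,0,0,0,-1]
    - [0,0,-0.194,0,0,0,-1]
    - [0,0,-0.194,0,0,0,-1]
    - [0,0,-0.194,0,0,0,-1]
  squeeze: 20

```text
time_s: 14.9
ee_pos: [515.2, 317.1, 13.3]
ee_rot: [-180.0, -0.0, 0.0]
force: [0.2, -0.2, 4.1]
gripper_width: 21.6
gripper_force: 20.0
```

Request:
send_rows:
  motion:
    - [0,0,0.1,0,0,0,-1]
    - [0,0,0.2,0,0,0,-1]
    - [0.04,-0.11,0.2,0,0,-0.15,-1]
    - [0.08,-0.22,0.2,0,0,-0.3,-1]
    - [0.12,-0.33,0.2,0,0,-0.45,-1]
    - [0.16,-0.44,0.2,0,0,-0.617,-1]
    - [0.2,-0.55,0.2,0,0,-0.617,-1]
    - [0.24,-0.66,0.2,0,0,-0.617,-1]
    - [0.262,-0.728,0.2,0,0,-0.617,-1]
    - [0.262,-0.728,0.2,0,0,-0.617,-1]
    - [0.262,-0.728,0.2,0,0,-0.617,-1]
    - [0.262,-0.728,0.12,0,0,-0.617,-1]
    - [0.262,-0.728,0.08,0,0,-0.617,-1]
    - [0.262,-0.728,0.05,0,0,-0.617,-1]
    - [0.262,-0.728,0.03,0,0,-0.617,-1]
    - [0.262,-0.728,0.017,0,0,-0.617,-1]
    - [0.262,-0.728,0.017,0,0,-0.617,-1]
    - [0.262,-0.728,0.017,0,0,-0.617,-1]
    - [0.262,-0.728,0.017,0,0,-0.617,-1]

```text
time_s: 17.27
ee_pos: [646.3, -47.1, 21.9]
ee_rot: [-180.0, -0.0, -37.0]
force: [0.3, 0.1, -0.2]
gripper_width: 21.8
gripper_force: 20.0
```

Request:
send_rows:
  motion:
    - [0,0,0,0,0,0,0.1]
    - [0,0,0,0,0,0,0.1]
    - [0,0,0,0,0,0,0.1]
    - [0,0,0.05,0,0,0,0.1]
    - [0,0,0.12,0,0,0,0.1]
    - [0,0,0.187,0,0,0,0.2]
    - [-0.08,0.1,0.187,0,0,0.15,0.7]
    - [-0.16,0.2,0.187,0,0,0.3,0.7]
    - [-0.24,0.3,0.187,0,0,0.45,0.7]
    - [-0.32,0.4,0.187,0,0,0.6,0.7]
    - [-0.4,0.5,0.187,0,0,0.75,0.7]
    - [-0.48,0.6,0.187,0,0,0.867,0.7]
    - [-0.546,0.701,0.187,0,0,0.867,0.7]
    - [-0.546,0.701,0.187,0,0,0.867,0.7]
    - [-0.546,0.701,0.187,0,0,0.867,0.7]
    - [-0.546,0.701,0.187,0,0,0.867,0.7]
    - [-0.546,0.701,0.187,0,0,0.867,0.7]
    - [-0.546,0.701,0.187,0,0,0.867,0.7]

```text
time_s: 19.52
ee_pos: [373.6, 302.7, 114.9]
ee_rot: [180.0, 0.0, 14.9]
force: [0.4, 0.1, -0.1]
gripper_width: 77.0
gripper_force: 0.0
```

Request:
send_rows:
  motion:
    - [0,0,-0.08,0,0,0,0.7]
    - [0,0,-0.14,0,0,0,0.7]
    - [0,0,-0.184,0,0,0,0.7]
    - [0,0,-0.184,0,0,0,0.7]
    - [0,0,-0.184,0,0,0,0.7]
    - [0,0,-0.184,0,0,0,-1]
    - [0,0,-0.184,0,0,0,-1]
    - [0,0,-0.184,0,0,0,-1]
    - [0,0,-0.184,0,0,0,-1]
    - [0,0,-0.184,0,0,0,-1]
    - [0,0,-0.184,0,0,0,-1]
    - [0,0,-0.184,0,0,0,-1]
  squeeze: 40

```text
time_s: 21.02
ee_pos: [373.2, 303.5, 23.3]
ee_rot: [180.0, -0.0, 15.0]
force: [-0.5, -2.0, 5.9]
gripper_width: 45.3
gripper_force: 40.0
```

Request:
send_rows:
  motion:
    - [0,0,0.08,0,0,0,-1]
    - [0,0,0.18,0,0,0,-1]
    - [0.03,-0.06,0.18,0,0,-0.15,-1]
    - [0.06,-0.13,0.18,0,0,-0.3,-1]
    - [0.1,-0.2,0.18,0,0,-0.45,-1]
    - [0.14,-0.28,0.18,0,0,-0.6,-1]
    - [0.18,-0.36,0.18,0,0,-0.75,-1]
    - [0.229,-0.463,0.18,0,0,-0.867,-1]
    - [0.229,-0.463,0.18,0,0,-0.867,-1]
    - [0.229,-0.463,0.18,0,0,-0.867,-1]
    - [0.229,-0.463,0.18,0,0,-0.867,-1]
    - [0.229,-0.463,0.12,0,0,-0.867,-1]
    - [0.229,-0.463,0.08,0,0,-0.867,-1]
    - [0.229,-0.463,0.05,0,0,-0.867,-1]
    - [0.229,-0.463,0.03,0,0,-0.867,-1]
    - [0.229,-0.463,0.017,0,0,-0.867,-1]
    - [0.229,-0.463,0.017,0,0,-0.867,-1]
    - [0.229,-0.463,0.017,0,0,-0.867,-1]
    - [0.229,-0.463,0.017,0,0,-0.867,-1]

```text
time_s: 23.4
ee_pos: [487.7, 72.0, 31.7]
ee_rot: [-180.0, -0.0, -37.0]
force: [-0.0, -0.2, -3.3]
gripper_width: 44.9
gripper_force: 40.0
```

Release, rise, then back off toward the open area near the base.

Request:
send_rows:
  motion:
    - [0,0,0,0,0,0,0.4]
    - [0,0,0,0,0,0,0.4]
    - [0,0,0,0,0,0,0.4]
    - [0,0,0,0,0,0,0.4]
    - [0,0,0.05,0,0,0,0.4]
    - [0,0,0.12,0,0,0,0.4]
    - [0,0,0.22,0,0,0,0.4]
    - [0,0,0.3,0,0,0,0.4]
    - [-0.04,-0.12,0.3,0,0,0,0.4]
    - [-0.08,-0.24,0.3,0,0,0,0.4]
    - [-0.12,-0.36,0.3,0,0,0,0.4]
    - [-0.16,-0.48,0.3,0,0,0,0.4]
    - [-0.2,-0.6,0.3,0,0,0,0.4]
    - [-0.24,-0.72,0.3,0,0,0,0.4]
    - [-0.24,-0.72,0.3,0,0,0,0.4]
    - [-0.24,-0.72,0.3,0,0,0,0.4]
    - [-0.24,-0.72,0.3,0,0,0,0.4]

```text
time_s: 25.52
ee_pos: [367.9, -286.7, 181.4]
ee_rot: [-180.0, 0.0, -36.9]
force: [-0.1, -0.0, 0.4]
gripper_width: 63.9
gripper_force: 0.0
```

Run:
```python
from workcell import env, eyes
import cv2,numpy as np
from h import *
f=eyes.grab_frame("top"); s=eyes.grab_frame("side")
a=f["pixels"][80:280,140:340,::-1]; a=f["pixels"][90:290,170:370,::-1]
b=s["pixels"][150:350,190:390,::-1]
cv2.imwrite("pics/p3.png",cv2.resize(np.hstack([a,b]),None,fx=2,fy=2,interpolation=cv2.INTER_CUBIC))
W=cloud(f).reshape(-1,3)
for n,c,h in[("s",(646,-47),48),("m",(599.2,-12.1),50),("l",(549.2,25.8),53),("xl",(487.8,72),58)]:
    q=W[(np.hypot(*(W[:,:2]-c).T)<34)&(W[:,2]>h-6)&(W[:,2]<h+12)]
    print(n,h,np.percentile(q[:,2],[5,50,95]).round(1),np.round(cv2.minEnclosingCircle(q[:,:2].astype(np.float32))[0],1))
```

```text
s 48 [42.6 47.3 50.1] [645.3 -46.8]
m 50 [45.2 49.6 52.9] [599.4 -12.8]
l 53 [48.7 52.1 55.5] [548.9  25.9]
xl 58 [54.5 57.6 60.8] [487.4  72. ]
```

View pics/p3.png

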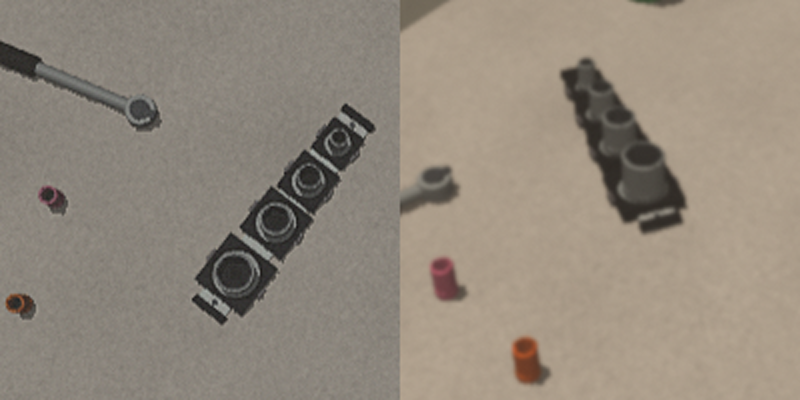

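All four sockets stand upright in their pockets, from (338,142) to (236,273). Their tops measure about 47, 50, 52 and 58 mm, as they should when seated. The ratchet and both look-alikes have not moved.

```bash
python3 -c "
from workcell import env; print(env.job_done())"
```

```text
the job is handed in; nothing more can be done
None
```

All four sockets are back on the rail in size order, upright and fully seated; the ratchet, cup and look-alikes were never touched, and I handed the job in at about 26 s of the 91 s allowed.

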